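Shut the trough's water feed in the stopcock box

TASK

The soaking trough is full, so shut off its water. Without lifting it, slide the wooden cover of the low stopcock box along its guides, off the open well and home to the stop at the other end of the box; then push the valve handle that ends in a round disc a quarter turn to its stop, so that it lies fully shut across its pipe. Leave the cover there, and do not move the square-ended handle next to it, ring the bell or disturb anything else on the table.

Things in the scene. Friction and masses are not known exactly. Their poses are not given: they have to be found in the camera images.
- box: Fixed dark wooden stopcock box, 180 (x) x 492 (y) x 50 mm high. Origin: centre of its underside, on the table. Its y axis runs along the guides. Below y = 0 it is a closed deck, beyond it an open well. The cover rides on the two side walls (tops at z = 50 mm) between guide strips 8 mm higher (inner faces x = +-82 mm). Two pipes leave the +x side at y = 68 and 156 mm, out to x = 126 mm.
- well (a point): Centre of the well's mouth, 50 mm above the table, at box y = 111 mm. The well measures 140 mm along box x and 222 mm along box y (box y 0 to 222 mm), its floor 4 mm above the table; two valves stand in it.
- deck_stop (a point): Middle of the inner face of the end stop at the deck end, box y = -236 mm, 50 mm above the table; the stop strip stands 8 mm above the deck. A like strip at the well end has its inner face at box y = +236 mm.
- cover: Loose light-wood plate, 160 (x) x 230 (y) x 10 mm thick, about 0.2 to 0.4 kg, lying on the box with its underside at box z = 50 mm and at the start over the well (its centre at box y = about 85 to 117 mm). Its axes are those of the box. Origin: centre of its underside. Home against the stop its centre is at box y = -121 mm. It slides with a few newtons.
- cover_batten (a point): Centre of the top face of the cover's batten, a wooden bar standing up in the middle of the cover: 100 mm along x, 20 mm thick along y, 22 mm tall, its top 32 mm above the cover's underside. To move the cover home push the batten's +y side towards the box's -y.
- disc_valve: Fixed quarter-turn valve with the disc-ended handle, in the well at box x = 25 mm and box y = 68 or 156 mm (the two valves swap places); axes as the box's. Origin: on the table's plane below the handle's vertical pivot axis. Its pipe, running along x, reaches up to z = 23 mm; its body, 34 x 22 mm about the pivot, to 26 mm.
- disc_handle (a joint): Turn of the disc-ended handle (rad): 0 = open, pointing to the box's -x along its pipe; grows as its end swings towards the box's +y, clockwise from above; 1.571 = shut at its stop, pointing to the box's +y. Starts at 0 to 0.3. Stays where left; friction about 2 N at the end.
- disc_end (a point): Centre of the round flat disc, 26 mm in diameter, that ends this handle, 46 mm from the pivot and 41.5 mm above the table (mid-thickness). The handle is a steel bar 10 mm wide; bar and disc are 9 mm thick, z 37 to 46 mm above the table, so 4 mm below the cover.
- plain_valve: The other fixed valve, same in all but its handle; the origin lies likewise below its pivot axis. To be left alone.
- plain_end (a point): Point on the square-ended handle 46 mm from its pivot, at mid-thickness. That handle is a plain straight bar 10 mm wide with no disc, ending 59 mm from the pivot; it starts at a turn of 0 to 0.3 rad likewise, and must stay.
- bell: Chrome desk bell, 72 mm across and 51 mm high, loose. Origin: centre of its underside. A bystander.
- bell_plunger (a joint): Travel of the push-button on the bell's crown (m): 0 = up, 0.004 = pressed. Not to be pressed.
- straightedge: Loose aluminium straightedge, 30 x 300 (y) x 5 mm. Origin: centre of its underside. A bystander.
- gauge_block: Loose steel gauge block, 35 x 75 (y) x 25 mm. Origin: centre of its underside. A bystander.
- mug: Loose white mug, 80 mm across and 82 mm high, handle at its +y. Origin: centre of its underside. A bystander.
- brayer: Loose rubber brayer, 170 (x) x 110 x 38 mm high. Origin: on the table between handle and roller. A bystander.
- baren: Loose wooden printing pad, a disc 116 mm across and 16 mm high. Origin: centre of its underside. A bystander.
- ink_jar: Loose glass jar, 56 mm across and 75 mm high. Origin: centre of its underside. A bystander.

How it is judged:
On the way, in this order (a step that is already met when the one before it is completed fails the run):
1. the cover is slid home to the stop at the deck end (y of cover in the frame of box below -0.098 m and z of cover in the frame of box below 0.055 m), for 0.2 s.
2. the disc-ended handle is pushed shut (value of joint disc_handle above 1.44 rad), for 0.2 s.
At the end, for the whole second after the job is handed in: The cover lies flat on the box within 23 mm of home at the deck-end stop, at rest; the disc-ended handle is shut to within 0.13 rad of its stop; the square-ended handle is where it was, to 8 mm at its end (all of step 1 and z of cover in the frame of box above 0.045 m and linear speed of cover below 0.01 m/s and value of joint disc_handle above 1.44 rad and distance of plain_end from where it was at the start of the episode below 0.008 m); the robot touches nothing.
It fails at once if the cover is lifted or tipped (more than 8 mm or 0.12 rad) (z of cover in the frame of box above 0.058 m or angle between cover's own z axis and vertical above 0.12 rad).
It fails at once if the square-ended handle is moved more than 8 mm (distance of plain_end from where it was at the start of the episode above 0.008 m).
It fails at once if the bell is rung (value of joint bell_plunger above 0.0025 m).
It fails at once if a bystander is moved more than 15 mm (distance of any of bell, straightedge, gauge_block, mug, brayer, baren, ink_jar from where it was at the start of the episode above 0.015 m).
It also fails if it takes over 45 s, if anything falls off the work surface, if the arm or the gripper's body presses on something with over 40 N, if the wrist force passes 120 N, or if a joint passes its speed limit or range.

ROBOT

A 6-joint arm with a two-finger parallel gripper is mounted at the origin on the work surface. World frame = base frame: x ahead of the robot, y to its left, z up, the work surface at z = 0. Lengths are in m, angles in rad, forces in N, time in s.
With the tool pointing down it reaches from about 0.35 to 0.95 m from the base axis. Payload 17.4 kg.
Tool frame: the origin (TCP) lies midway between the tips of the shut fingers; the grasp point (between the pads) lies 19 mm behind it; x points along the fingers, y is the direction in which the jaws open and shut, and the axes are right-handed (so a half turn about x gives the same grasp; the last joint's range is limited). The gripper opens to 93 mm and grips with 3 to 60 N. Pads are 15 mm wide; open, the fingers measure 128 mm over their backs; the gripper's body (75 mm by 188 mm) begins 65 mm behind the grasp point.
Start: joints at [1.121, 0.116, 1.442, -0, 1.584, -0.038], TCP at [0.27, 0.619, 0.219] pointing down, gripper open.
Joint ranges: [-2.83, 2.83], [-0.83, 2.19], [0.07, 2.5], [-1.14, 4.28], [0.01, 3], [-2.97, 2.97]. Speed limits (rad/s): [1.89, 1.89, 2.22, 3.14, 3.14, 3.14].

INTERFACE

Orientations are given as a unit quaternion [x, y, z, w].
In Python, from bench import manip, vision, job gives the robot as it stands.
- The arm moves only by the tool arm_command, never from a script. Its argument "rows" is a list of rows, each a list of 7 numbers: the shift along the tool's x, y, z in m, then the turn, a rotation vector about the tool's x, y, z in rad, then the finger opening in m, from 0 to 0.093. A call has exactly 5 rows; each row shifts and turns the pose as measured when the row begins, along the tool's axes as they then stand; what a row does not reach is not made up. A row lasts 1/8 s, in which the tool goes at most 62.5 mm and 10.7 degrees, less where a joint would pass 70% of its speed; a pose out of reach is approached as far as the arm can. A call is refused whole if a number of a shift passes 0.0625 or a number of a turn 0.188, either way. A call with a gripper value outside its range is refused whole. The fingers move at their own pace and stop on an object; "force" is the grip in N (left out, the last holds). Time passes only in rows, so rows that do not move let the fingers close, or fill a call up. It gives the time, the measured TCP pose, the force and the opening at its end, in the units of the state.
- manip.get_state(): the state, without advancing time (a new reading comes with each control period).
- vision.capture(name): name is "side" or "top"; returns (picture, depth): 420x560x3 uint8, red, green, blue; 420x560 float32, m along the optical axis (not along the pixel's ray), 0 where there is no reading.
- vision.camera_params(name): a dict with "fx", "fy", "cx", "cy" (pixels), "R" (3x3) and "t" (3): a world point X has camera coordinates R X + t. Camera axes: x right, y down, z forward; pixel columns grow to the right and rows downward; lengths in m; the calibration is good to about 2 mm. A picture is of the moment at which its call begins. camera_params takes no time and is no camera call.
- job.close_job(): hands the job in, once; it reports no verdict.
The state is a dict: "time": time; "joint_pos": joint angles; "joint_vel": joint speeds; "tau": joint torques, N m; "ee_pos": TCP position; "tcp_rot": TCP orientation; "force": force on the tool from outside, world axes, zero at the start; "moment": the same for the moment, N m; "gripper_width": finger opening in m.
Only numpy, scipy, OpenCV 4.12 (cv2) and the standard library are available. Lean on these libraries where they do the work, as an engineer would, in place of code of your own. Each camera call takes 0.05 s, during which the arm holds its last target.

## Working session

There is one attempt and no reset: what is moved stays moved. The work goes in short steps, Python scripts to look and compute and a tool call to move; the robot and the scene stay as the last step left them, time stands still between calls to the robot, and variables do not carry over. Pictures are saved under pics/ and viewed, and the job is handed in when it is done.

Besides the shell and the picture viewer there is one more tool, called after ">>>" as name(argument=value, ...) on one line, values as JSON. arm_command: Moves the arm, as the interface text tells. Its arguments: {"type":"object","properties":{"rows":{"type":"array"},"force":{"type":"number"}},"required":["rows"]}

```bash
mkdir -p pics; ls; python3 - <<'E'
from bench import manip, vision
import cv2,numpy as np
print(manip.get_state())
for n in("top","side"):
    p,d=vision.capture(n); np.savez(f'{n}0.npz',p=p,d=d)
    cv2.imwrite(f'pics/{n}0.png',p[:,:,::-1]); print(n,vision.camera_params(n))
E
```

```text
pics
{'time': 0.0, 'joint_pos': array([ 1.12125051e+00,  1.16505501e-01,  1.44228289e+00, -1.95116234e-06,
        1.58397244e+00, -3.77870470e-02]), 'joint_vel': array([-2.78209860e-05,  3.65516574e-04,  2.14195641e-03,  1.03032141e-04,
        6.94787011e-04, -5.61574391e-04]), 'tau': array([-3.92680027e-03, -7.21244216e+01, -6.22616315e+01,  7.79042440e-02,
        2.35567818e-02, -6.34690014e-05]), 'ee_pos': array([0.27006251, 0.61839997, 0.21788107]), 'tcp_rot': array([ 0.14415147,  0.69227267, -0.14495342,  0.69207472]), 'force': array([0.62561553, 0.42388968, 0.18548795]), 'moment': array([-0.01453614, -0.01691367, -0.03241923]), 'gripper_width': 0.09305794593282178}
top {'fx': 498.3527431040556, 'fy': 498.3527431040556, 'cx': 274.4457590658657, 'cy': 206.26995585772744, 'R': array([[-2.68306720e-02, -9.99633146e-01, -3.69967129e-03],
       [-9.94345732e-01,  2.70687887e-02, -1.02683229e-01],
       [ 1.02745705e-01,  9.23692335e-04, -9.94707227e-01]]), 't': array([0.07053514, 0.57763954, 1.42567577])}
side {'fx': 401.73635714962273, 'fy': 401.73635714962273, 'cx': 269.5378895045021, 'cy': 213.69804832998668, 'R': array([[ 0.8145727 , -0.58002021,  0.00691891],
       [-0.36246391, -0.51827952, -0.7746007 ],
       [ 0.45286999,  0.62846073, -0.63241274]]), 't': array([-0.46424465,  0.30636948,  0.79397383])}
```

View pics/top0.png

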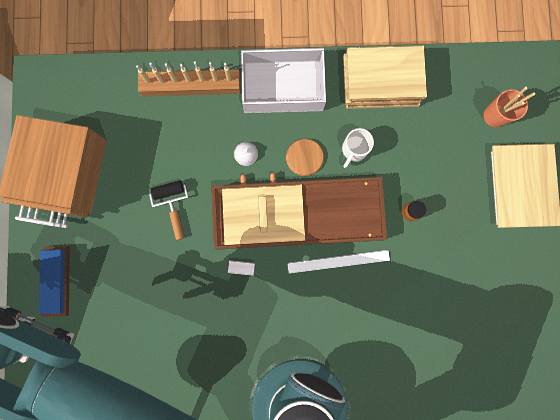

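View pics/side0.png

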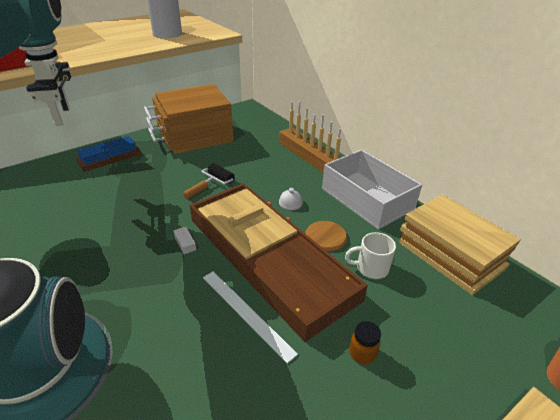

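The top picture shows the box (cols 214–386, rows 178–248), with the well and cover to the left (world +y) and the batten near (264,213). The pipe stubs are at (243,178) and (272,177). The bell is at (246,153). Next I'll fit the box pose from the depth image.

```bash
cat > h.py <<'E'
import numpy as np,cv2
from bench import vision
def cloud(d,n):
    c=vision.camera_params(n);v,u=np.mgrid[:420,:560]
    P=np.stack([(u-c['cx'])/c['fx']*d,(v-c['cy'])/c['fy']*d,d],-1)
    return (P-c['t'])@c['R']
def proj(X,n):
    c=vision.camera_params(n);q=np.asarray(X)@c['R'].T+c['t']
    return np.stack([q[...,0]/q[...,2]*c['fx']+c['cx'],q[...,1]/q[...,2]*c['fy']+c['cy']],-1)
E
python3 - <<'E'
from h import *
z=np.load('top0.npz');p,d=z['p'],z['d'];P=cloud(d,'top')
for u,v in[(345,215),(240,215),(285,215),(264,213),(214,300),(246,153),(300,300)]:print(u,v,P[v,u].round(4))
m=np.zeros((420,560),bool);m[160:262,205:395]=1
H=P[...,2]
for lo,hi in[(.04,.056),(.056,.066),(.075,.09)]:
    mm=(m&(H>lo)&(H<hi)&(d>0)).astype(np.uint8)
    n,l,s,c=cv2.connectedComponentsWithStats(mm)
    for i in range(1,n):
        if s[i,4]>60:
            q=P[l==i];r=cv2.minAreaRect(q[:,:2].astype(np.float32));print(lo,hi,s[i],r,q[:,2].mean())
mm=m&(H>.04)&(H<.1);r=cv2.minAreaRect(P[mm][:,:2].astype(np.float32));print(r)
cv2.imwrite('pics/crop.png',cv2.resize(p[140:280,195:405,::-1],None,fx=3.8,fy=3.8,interpolation=cv2.INTER_CUBIC))
cv2.imwrite('pics/h.png',cv2.resize(np.clip(H[140:280,195:405]*2550,0,255).astype(np.uint8),None,fx=3.8,fy=3.8,interpolation=0))
E
```

```text
345 215 [ 0.5472 -0.1483  0.0415]
240 215 [0.5539 0.1539 0.0592]
285 215 [0.5502 0.0255 0.0619]
264 213 [0.5561 0.0848 0.0783]
214 300 [ 0.3116  0.2392 -0.0009]
246 153 [0.7379 0.1342 0.0387]
300 300 [ 0.3054 -0.0122  0.0042]
0.04 0.056 [ 288  177   98   68 4434] ((0.5597230195999146, -0.11791568994522095), (0.1803032010793686, 0.27815672755241394), 1.5637469291687012) 0.049582413245559655
0.04 0.056 [213 188  19  61 358] ((0.5465540289878845, 0.2134125977754593), (0.17803330719470978, 0.040625207126140594), 8.229421615600586) 0.04988032592935071
0.056 0.066 [303 177  77   7 182] ((0.6451372504234314, -0.13878509402275085), (0.01011788658797741, 0.2194644808769226), 1.835991621017456) 0.0594876387561325
0.056 0.066 [379 177   7  55 161] ((0.5746408104896545, -0.25191956758499146), (0.155638188123703, 0.012559355236589909), 1.7795600891113281) 0.05994117427357915
0.056 0.066 [ 212  182  175   67 4546] ((0.5565307140350342, -0.01249733567237854), (0.18036320805549622, 0.4919440448284149), 1.5215046405792236) 0.0603701520302405
0.075 0.09 [259 197   9  35 247] ((0.5532504320144653, 0.08816555142402649), (0.09717337787151337, 0.019759315997362137), 1.465421199798584) 0.08214618282519767
((0.5829492211341858, -0.0120810866355896), (0.23292139172554016, 0.4933554530143738), 1.5917041301727295)
```

View pics/crop.png

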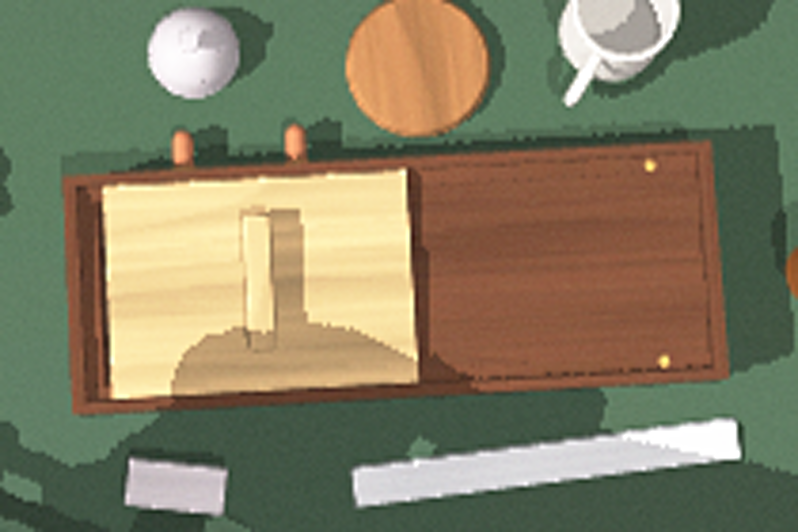

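View pics/h.png

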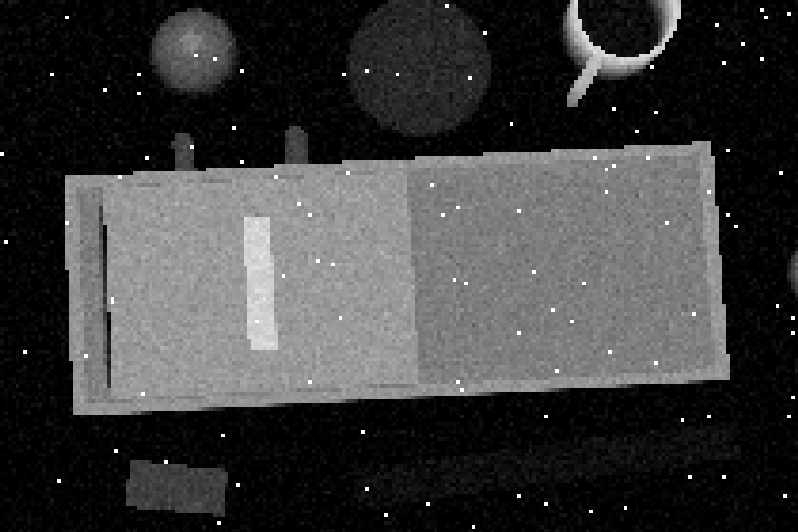

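The box fit is centre (0.5565, −0.0125), yaw about 1.5°, and its size comes out at 180×492 mm as it should. The batten is at box y of about 0.100. I'll write a planner helper, then move.

```bash
cat >> h.py <<'E'
from scipy.spatial.transform import Rotation as Ro
YAW=0.0265;O=np.array([.5565,-.0125,0])
B=Ro.from_euler('z',YAW)
def b2w(p):return O+B.apply(p)
def w2b(p):return B.inv().apply(np.asarray(p)-O)
RT=np.stack([[0,0,-1],B.apply([1,0,0]),B.apply([0,-1,0])],1) # tool y=box x
RT2=np.stack([[0,0,-1],B.apply([-1,0,0]),B.apply([0,1,0])],1)
def need(tb,R=RT,s=None):
    from bench import manip
    s=manip.get_state();r=Ro.from_quat(s['tcp_rot'])
    print('t',s['time'],'box pos',w2b(s['ee_pos']).round(4),'F(box)',B.inv().apply(s['force']).round(1),'w',round(s['gripper_width'],4),'q6',s['joint_pos'].round(2))
    dl=r.inv().apply(b2w(tb)-s['ee_pos']);rv=(r.inv()*Ro.from_matrix(R)).as_rotvec()
    print('shift',dl.round(4),'turn',rv.round(3))
E
python3 - <<'E'
from h import *
print(Ro.from_quat([ 0.14415147,  0.69227267, -0.14495342,  0.69207472]).as_matrix().round(2))
need([0,.15,.15]);need([0,.15,.15],RT2)
E
```

```text
[[-0.    0.4   0.92]
 [-0.    0.92 -0.4 ]
 [-1.   -0.   -0.  ]]
t 0.1 box pos [-0.2696  0.6383  0.218 ] F(box) [-0.5  0.1 -1. ] w 0.0928 q6 [ 1.12  0.12  1.44  0.    1.58 -0.04]
shift [ 0.0683 -0.3276  0.4513] turn [1.133e+00 1.000e-03 1.000e-03]
t 0.1 box pos [-0.2696  0.6383  0.218 ] F(box) [-0.5  0.1 -1. ] w 0.0928 q6 [ 1.12  0.12  1.44  0.    1.58 -0.04]
shift [ 0.0683 -0.3276  0.4513] turn [-2.009e+00 -1.000e-03  1.000e-03]
```

>>> arm_command(rows=[[0.0,-0.03,0.04,0.14,0,0,0.0],[0.0,-0.025,0.045,0.14,0,0,0.0],[0.0,-0.02,0.05,0.14,0,0,0.0],[0.0,-0.01,0.055,0.14,0,0,0.0],[0.0,0.0,0.055,0.14,0,0,0.0]], force=20)

```text
time: 0.72
ee_pos: [0.4058, 0.3843, 0.2155]
tcp_rot: [0.376, 0.598, -0.38, 0.598]
force: [0.6, -0.1, -1.2]
gripper_width: 0.0476
```

```bash
python3 -c "
from h import *
need([0,.15,.15])"
```

```text
t 0.725 box pos [-0.1401  0.4006  0.2155] F(box) [ 0.6 -0.1 -1.2] w 0.0476 q6 [ 0.71 -0.13  1.69 -0.    1.59  0.27]
shift [0.0661 0.027  0.2857] turn [0.417 0.003 0.003]
```

>>> arm_command(rows=[[0.0,0.005,0.055,0.1,0,0,0.0],[0.0,0.015,0.055,0.1,0,0,0.0],[0.01,0.02,0.055,0.1,0,0,0.0],[0.02,0.03,0.05,0.1,0,0,0.0],[0.02,0.03,0.04,0.02,0,0,0.0]])

```text
time: 1.35
ee_pos: [0.5695, 0.148, 0.166]
tcp_rot: [0.498, 0.501, -0.499, 0.502]
force: [-0.6, 0.7, -0.0]
gripper_width: 0.001
```

```bash
python3 -c "
from h import *
need([0,.145,.1])"
```

```text
t 1.35 box pos [0.0172 0.1601 0.166 ] F(box) [-0.6  0.7 -0. ] w 0.001 q6 [ 0.21 -0.05  1.7  -0.    1.5   0.21]
shift [ 0.0661 -0.0169  0.0152] turn [-0.02   0.003  0.   ]
```

>>> arm_command(rows=[[0.03,-0.01,0.0,-0.02,0,0,0.0],[0.035,-0.007,0.0,0.0,0,0,0.0],[0.02,0,0.0,0,0,0,0.0],[0.005,0,0,0,0,0,0.0],[0,0,0,0,0,0,0.0]])

```text
time: 1.98
ee_pos: [0.5536, 0.1439, 0.0719]
tcp_rot: [0.493, 0.505, -0.496, 0.506]
force: [0.4, 0.6, 1.1]
gripper_width: 0.0005
```

```bash
python3 -c "
from h import *
need([0,.14,.066])
for n in('top','side'):
    p,d=vision.capture(n);print(proj(b2w([0,.15,.07]),n))
    y,x=(140,190) if n=='top' else (150,170)
    cv2.imwrite(f'pics/{n}1.png',cv2.resize(p[y:y+150,x:x+200,::-1],None,fx=3.8,fy=3.8,interpolation=cv2.INTER_CUBIC))
"
```

```text
t 1.975 box pos [0.0012 0.1565 0.0719] F(box) [0.4 0.6 1.1] w 0.0005 q6 [ 0.21 -0.03  1.83 -0.    1.34  0.19]
shift [ 0.006  -0.0012  0.0164] turn [-0.004  0.004  0.002]
[245.54317345 215.00679062]
[234.9930135  206.53864502]
```

View pics/side1.png

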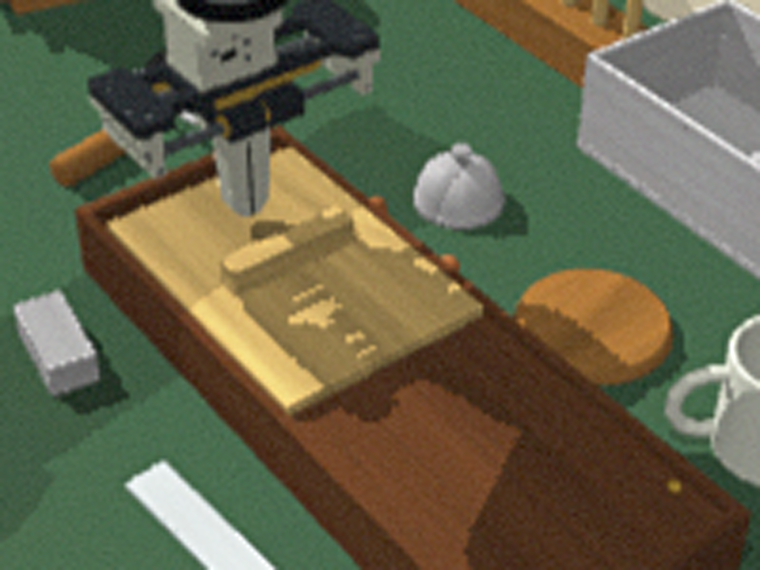

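View pics/top1.png

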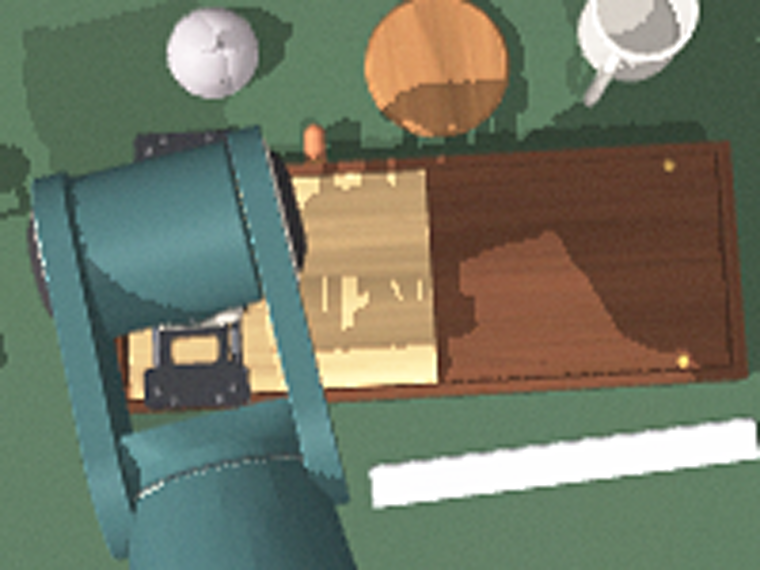

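The closed fingers stand behind the batten on its +y side, 12 mm above the cover. I'll lower them a little and push.

>>> arm_command(rows=[[0.006,-0.001,0.006,0,0,0,0.0],[0.0,0,0.012,0,0,0,0.0],[0,0,0.01,0,0,0,0.0],[0,0,0.01,0,0,0,0.0],[0,0,0.01,0,0,0,0.0]])

```text
time: 2.7
ee_pos: [0.5546, 0.0932, 0.0681]
tcp_rot: [0.494, 0.505, -0.495, 0.507]
force: [0.3, 1.5, -0.3]
gripper_width: 0.0004
```

```bash
python3 -c "
from h import *
need([0,-.095,.067])"
```

```text
t 2.7 box pos [0.0009 0.1057 0.0681] F(box) [ 0.4  1.5 -0.3] w 0.0004 q6 [ 0.12 -0.05  1.86 -0.    1.33  0.1 ]
shift [ 1.600e-03 -1.000e-04  2.007e-01] turn [-0.004  0.003 -0.001]
```

>>> arm_command(rows=[[0.001,0,0.015,0,0,0,0.0],[0.0,0,0.018,0,0,0,0.0],[0,0,0.018,0,0,0,0.0],[0,0,0.018,0,0,0,0.0],[0,0,0.018,0,0,0,0.0]])

```text
time: 3.32
ee_pos: [0.5567, 0.0002, 0.0674]
tcp_rot: [0.494, 0.505, -0.495, 0.507]
force: [0.3, 2.0, 1.0]
gripper_width: 0.0002
```

```bash
python3 -c "
from h import *
need([0,-.095,.067])
p,d=vision.capture('side')
cv2.imwrite('pics/side2.png',cv2.resize(p[150:350,170:440,::-1],None,fx=2.8,fy=2.8))
"
```

```text
t 3.325 box pos [0.0005 0.0127 0.0674] F(box) [0.4 1.9 1. ] w 0.0002 q6 [-0.04 -0.06  1.87 -0.    1.33 -0.07]
shift [ 7.000e-04 -1.000e-04  1.077e-01] turn [-0.004  0.002 -0.001]
```

View pics/side2.png

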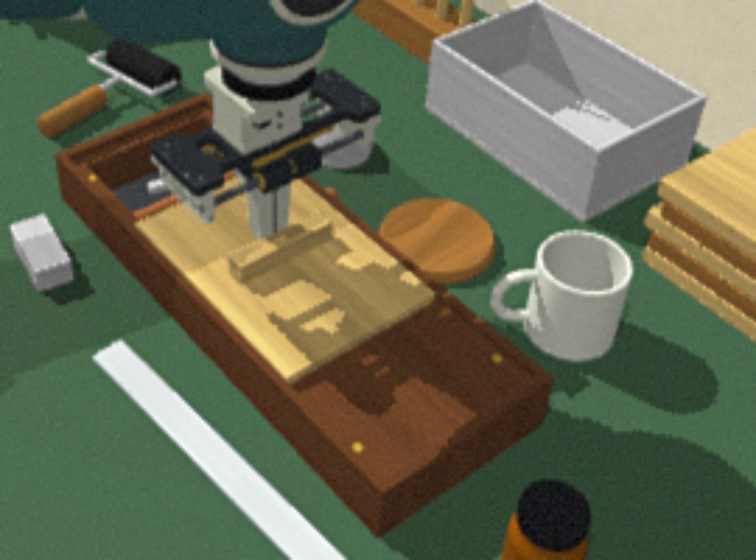

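The cover is sliding flat with the fingers against the batten. I'll keep pushing.

>>> arm_command(rows=[[0.0,0,0.018,0,0,0,0.0],[0.0,0,0.018,0,0,0,0.0],[0,0,0.018,0,0,0,0.0],[0,0,0.018,0,0,0,0.0],[0,0,0.015,0,0,0,0.0]])

```text
time: 4.0
ee_pos: [0.5585, -0.0941, 0.0675]
tcp_rot: [0.494, 0.505, -0.495, 0.507]
force: [-0.4, 2.6, -0.6]
gripper_width: 0.0005
```

>>> arm_command(rows=[[0.0,0,0.006,0,0,0,0.0],[0.0,0,0.004,0,0,0,0.0],[0,0,0.003,0,0,0,0.0],[0,0,0.003,0,0,0,0.0],[0,0,0.003,0,0,0,0.0]])

```text
time: 4.62
ee_pos: [0.559, -0.1141, 0.0675]
tcp_rot: [0.494, 0.505, -0.495, 0.506]
force: [-5.9, 19.1, 6.7]
gripper_width: 0.0008
```

```bash
python3 -c "
from h import *
need([0,-.1035,.067])"
```

```text
t 4.625 box pos [-0.0002 -0.1016  0.0675] F(box) [-5.4 19.3  6.7] w 0.0008 q6 [-0.25 -0.03  1.84 -0.    1.33 -0.27]
shift [0.0005 0.0002 0.0019] turn [-0.004  0.002 -0.   ]
```

The force has risen to 19 N at the expected stop position, so the cover is home. I'll back off and raise, then look in the well.

>>> arm_command(rows=[[0.0,0,-0.004,0,0,0,0.0],[0.0,0,-0.015,0,0,0,0.0],[-0.03,0,0,0,0,0,0.0],[-0.06,0,0.02,0,0,0,0.0],[-0.06,-0.03,0.05,0,0,0,0.0]])

```text
time: 5.25
ee_pos: [0.5362, -0.1497, 0.2031]
tcp_rot: [0.491, 0.508, -0.495, 0.506]
force: [0.3, -0.7, 0.4]
gripper_width: 0.0008
```

>>> arm_command(rows=[[-0.03,-0.03,0.06,0,0,0,0.0],[0.0,-0.03,0.06,0,0,0,0.0],[0,0,0.06,0,0,0,0.0],[0,0,0,0,0,0,0.0],[0,0,0,0,0,0,0.0]])

```text
time: 5.88
ee_pos: [0.4863, -0.3212, 0.2354]
tcp_rot: [0.492, 0.505, -0.495, 0.509]
force: [-0.2, 0.8, -0.4]
gripper_width: 0.0006
```

```bash
python3 -c "
from h import *
need([0,.1,.15])
for n in('top','side'):
    p,d=vision.capture(n);np.savez(f'{n}3.npz',p=p,d=d)
    y,x=(140,200) if n=='top' else (150,170)
    cv2.imwrite(f'pics/{n}3.png',cv2.resize(p[y:y+(120 if n=='top' else 180),x:x+200,::-1],None,fx=3.2 if n!='top' else 4,fy=3.2 if n!='top' else 4,interpolation=cv2.INTER_CUBIC))
"
```

```text
t 5.875 box pos [-0.0783 -0.3067  0.2354] F(box) [-0.1  0.8 -0.4] w 0.0006 q6 [-0.62 -0.09  1.62 -0.01  1.6  -0.65]
shift [ 0.0826  0.0784 -0.4073] turn [ 0.     0.007 -0.001]
```

View pics/top3.png

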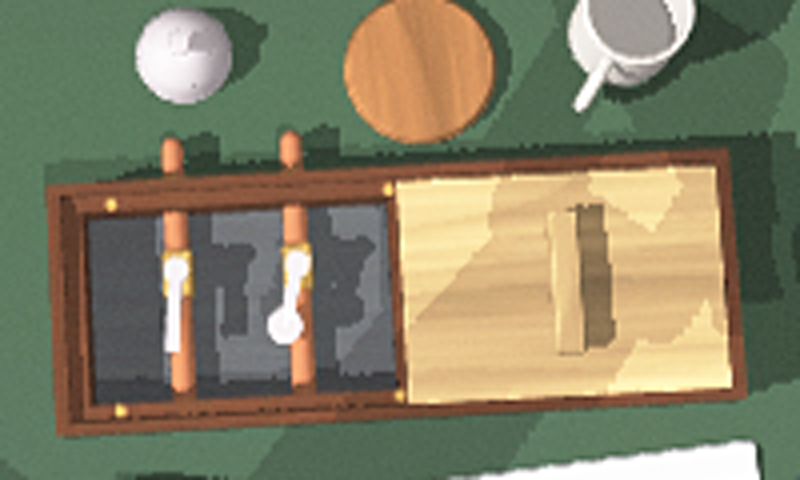

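View pics/side3.png

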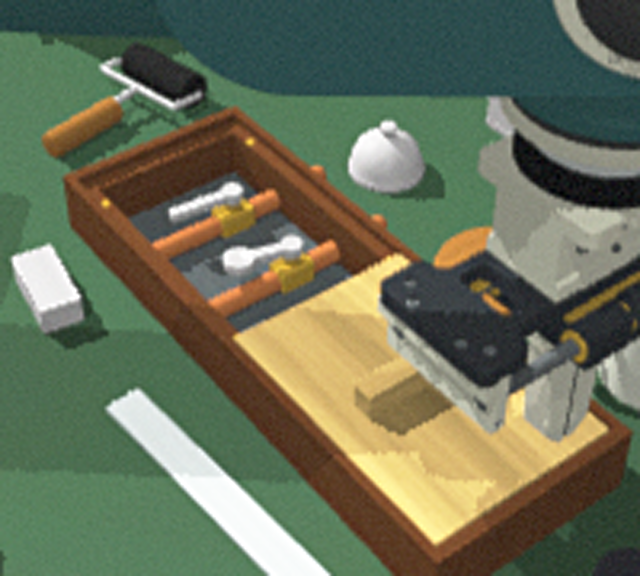

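The top picture shows the disc valve at y = 68 mm: its disc is at crop (285,325), pixel (271,221), turned slightly towards +y. The square handle, at y = 156, ends near crop (174,350). The cover is home. Next I'll convert these to box coordinates and plan the push.

```bash
python3 - <<'E'
from h import *
c=vision.camera_params('top');z=np.load('top3.npz');p,d=z['p'],z['d'];H=cloud(d,'top')
def ray(u,v,zz):
    r=c['R'].T@np.array([(u-c['cx'])/c['fx'],(v-c['cy'])/c['fy'],1]);o=-c['R'].T@c['t'];return o+r*(zz-o[2])/r[2]
f=lambda u,v:(200+u/4-.4,140+v/4-.4)
for n,q in dict(disc=(285,325),pivot=(297,264),ppiv=(177,268),pend=(173,351),jointtop=(395,180),).items():
    print(n,w2b(ray(*f(*q),.046)).round(4))
# refine box: height>0.045 outer rectangle
Q=H; m=np.zeros(d.shape,bool);m[150:262,205:395]=1
mm=(m&(Q[...,2]>.042)&(Q[...,2]<.07)&(d>0)).astype(np.uint8);n,l,s,_=cv2.connectedComponentsWithStats(mm);i=1+s[1:,4].argmax()
print(cv2.minAreaRect(Q[l==i][:,:2].astype(np.float32)))
mm=m&(Q[...,2]>.077)&(Q[...,2]<.087);r=cv2.minAreaRect(Q[mm][:,:2].astype(np.float32));print('batten',r,w2b([*r[0],0]))
# handle simulate: tool rect hx (box x half) hy
for hx,hy in((.0175,.0075),(.02,.01)):
  for th in np.arange(.1,1.6,.1):
    pass
E
```

```text
disc [-0.0186  0.0794  0.046 ]
pivot [0.025  0.0684 0.046 ]
ppiv [0.0267 0.1551 0.046 ]
pend [-0.033   0.1608  0.046 ]
jointtop [ 0.0823 -0.0058  0.046 ]
((0.5571335554122925, -0.012749806046485901), (0.18099726736545563, 0.49290910363197327), 1.5856823921203613)
batten ((0.6257323622703552, -0.15531611442565918), (0.05678547918796539, 0.2367585152387619), 70.47119140625) [ 0.06542387 -0.14460041  0.        ]
```

Measured pivot (25.0, 68.4) mm and disc at 0.25 rad agree with the given geometry. The cover's edge is at y = −5.8 mm, and home would be −6. I'll approach the disc on its −y side, then push along the arc, turning the tool with the handle.

```bash
cat >> h.py <<'E'
PV=np.array([.025,.068])
def pose(th,s,z):
    D=PV+.046*np.array([-np.cos(th),np.sin(th)])
    f=D-s*np.array([np.sin(th),np.cos(th)])
    R=Ro.from_matrix(RT)*Ro.from_rotvec([th,0,0])
    return np.array([*f,z]),R.as_matrix()
E
python3 -c "
from h import *
t,R=pose(.25,.040,.1);print(t);need(t,R)
a,A=pose(.5,.0205,.034)
for dth in(.1,.15):
  b,_=pose(.5+dth,.0205,.034);print((Ro.from_matrix(A).inv()).apply(B.apply(b-a)))
"
```

```text
[-0.02946613  0.04062409  0.1       ]
t 5.975 box pos [-0.0782 -0.3063  0.2355] F(box) [ 0.2  0.1 -0.2] w 0.0006 q6 [-0.62 -0.09  1.62 -0.01  1.6  -0.65]
shift [ 0.133   0.0491 -0.3479] turn [ 0.252  0.007 -0.002]
[ 0.         -0.00181678 -0.00469475]
[ 0.         -0.00254695 -0.00710435]
```

>>> arm_command(rows=[[0.0,0,-0.055,0,0,0,0.0],[0.0,0.01,-0.06,0,0,0,0.0],[0,0.01,-0.06,0,0,0,0.0],[0,0.01,-0.06,0,0,0,0.0],[0,0.01,-0.05,0,0,0,0.0]])

```text
time: 6.6
ee_pos: [0.5173, -0.0246, 0.2334]
tcp_rot: [0.491, 0.505, -0.494, 0.51]
force: [1.1, -0.9, -0.3]
gripper_width: 0.0005
```

```bash
python3 -c "
from h import *
t,R=pose(.25,.040,.1);need(t,R)
"
```

```text
t 6.6 box pos [-0.0395 -0.0111  0.2334] F(box) [ 1.1 -0.9 -0.3] w 0.0005 q6 [-0.09 -0.24  1.75 -0.01  1.62 -0.12]
shift [ 0.1331  0.0098 -0.0526] turn [ 0.254  0.007 -0.004]
```

>>> arm_command(rows=[[0.03,0,-0.02,0.1,0.006,0,0.0],[0.03,0,-0.02,0.1,0,0,0.0],[0.04,0,-0.01,0.06,0,0,0.0],[0.03,0,0,0,0,0,0.0],[0,0,0,0,0,0,0.0]])

```text
time: 7.22
ee_pos: [0.5184, 0.0368, 0.1011]
tcp_rot: [0.554, 0.439, -0.551, 0.442]
force: [0.2, -0.4, -0.4]
gripper_width: 0.0005
```

```bash
python3 -c "
from h import *
t,R=pose(.25,.040,.034);need(t,R)
for n in('side',):
    p,d=vision.capture(n)
    y,x=(140,200) if n=='top' else (150,170)
    cv2.imwrite(f'pics/{n}4.png',cv2.resize(p[y:y+150,x:x+200,::-1],None,fx=3.8,fy=3.8,interpolation=cv2.INTER_CUBIC))
"
```

```text
t 7.225 box pos [-0.0368  0.0503  0.1011] F(box) [ 0.2 -0.5 -0.4] w 0.0005 q6 [ 0.02 -0.17  1.92 -0.    1.39  0.25]
shift [0.0671 0.0091 0.0076] turn [-0.001 -0.001 -0.006]
```

View pics/side4.png

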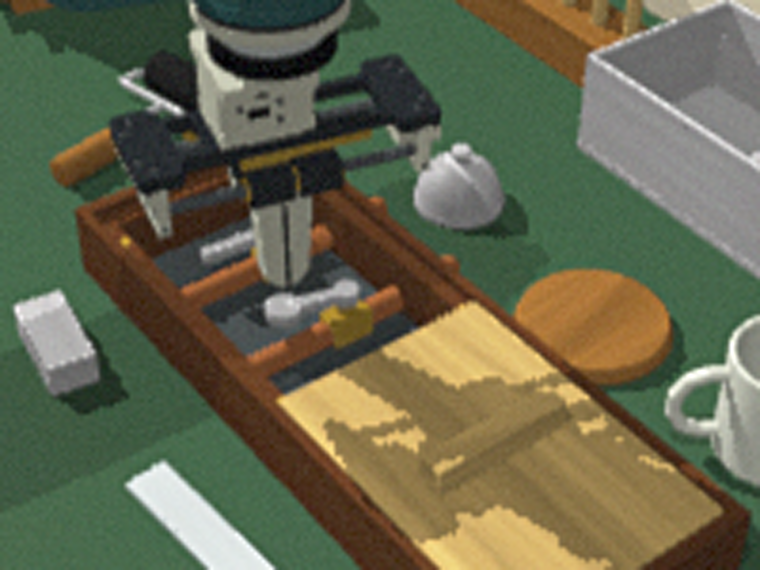

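The finger is above the well beside the disc, and the disc valve is clearly visible. Two parts hang from the ends of the gripper body, so I'll check their height before descending.

```bash
python3 -c "
from h import *
from bench import manip
s=manip.get_state();r=Ro.from_quat(s['tcp_rot'])
print(proj(s['ee_pos'],'side'),'tip seen 244,224')
for h in(0,.02,.03,.04,.05,.06,.07,.085):
  print(h,[(((proj(s['ee_pos']+r.apply([-h,y,0]),'side')-[170,150])*3.8).round()) for y in(-.06,-.075,-.09,.075,.09)])
"
```

```text
[244.34725239 221.69374847] tip seen 244,224
0 [array([194., 296.]), array([171., 302.]), array([148., 308.]), array([389., 244.]), array([410., 239.])]
0.02 [array([191., 272.]), array([168., 278.]), array([145., 284.]), array([390., 220.]), array([411., 215.])]
0.03 [array([190., 260.]), array([167., 266.]), array([143., 272.]), array([390., 208.]), array([411., 203.])]
0.04 [array([189., 248.]), array([165., 254.]), array([142., 260.]), array([390., 196.]), array([411., 191.])]
0.05 [array([187., 235.]), array([164., 241.]), array([140., 247.]), array([390., 184.]), array([411., 178.])]
0.06 [array([186., 222.]), array([162., 228.]), array([138., 234.]), array([390., 171.]), array([411., 166.])]
0.07 [array([185., 209.]), array([161., 215.]), array([137., 221.]), array([390., 159.]), array([412., 153.])]
0.085 [array([183., 190.]), array([158., 196.]), array([134., 202.]), array([390., 139.]), array([412., 134.])]
```

The hanging parts end about 55 mm above the tip, so they clear the 58 mm guides when I work at z = 34 mm. I'll descend.

>>> arm_command(rows=[[0.0,0.006,0.008,0,0,0,0.0],[0.025,0.002,0,0,0,0,0.0],[0.025,0,0,0,0,0,0.0],[0.014,0,0,0,0,0,0.0],[0.003,0,0,0,0,0,0.0]])

```text
time: 7.9
ee_pos: [0.5305, 0.0252, 0.0422]
tcp_rot: [0.558, 0.436, -0.548, 0.445]
force: [-0.1, 0.1, 0.3]
gripper_width: 0.0003
```

```bash
python3 -c "
from h import *
t,R=pose(.25,.0205,.034);need(t,R)
p,d=vision.capture('side')
cv2.imwrite('pics/side5.png',cv2.resize(p[170:270,180:320,::-1],None,fx=5,fy=5,interpolation=cv2.INTER_CUBIC))
"
```

```text
t 7.9 box pos [-0.0249  0.0383  0.0422] F(box) [-0.1  0.1  0.3] w 0.0003 q6 [-0.   -0.11  1.96 -0.    1.27  0.22]
shift [ 0.0082 -0.0051 -0.0206] turn [-0.001 -0.004 -0.019]
```

View pics/side5.png

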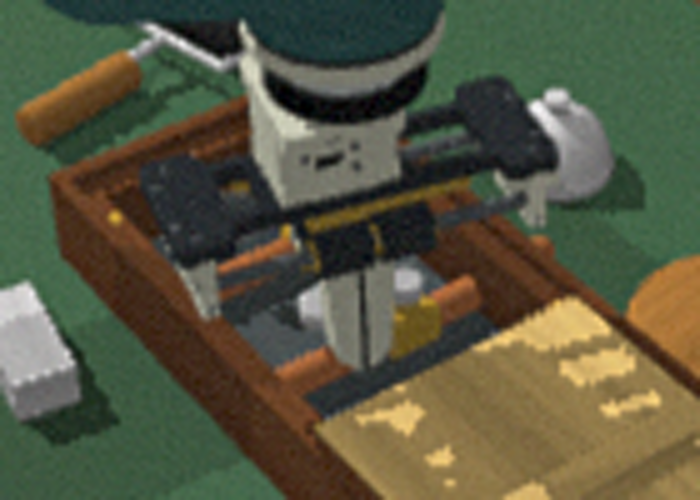

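The finger stands on the disc's −y side with space between them. I'll go down 8 mm and move into contact.

>>> arm_command(rows=[[0.008,-0.004,0,0,0,-0.015,0.0],[0.002,-0.001,-0.006,0,0,0,0.0],[0,0,-0.008,0,0,0,0.0],[0,0,-0.005,0,0,0,0.0],[0,0,-0.003,0,0,0,0.0]])

```text
time: 8.57
ee_pos: [0.5315, 0.0493, 0.0338]
tcp_rot: [0.555, 0.44, -0.551, 0.442]
force: [-2.9, -2.5, -0.5]
gripper_width: 0.0007
```

```bash
python3 -c "
from h import *
t,R=pose(.35,.0205,.034);need(t,R)"
```

```text
t 8.575 box pos [-0.0234  0.0624  0.0338] F(box) [-2.9 -2.4 -0.5] w 0.0007 q6 [ 0.04 -0.08  1.95  0.    1.27  0.27]
shift [-0.0002 -0.0024 -0.0016] turn [ 0.099 -0.004 -0.005]
```

>>> arm_command(rows=[[0,-0.003,-0.003,0.12,0,0,0.0],[0,-0.002,-0.006,0.12,0,0,0.0],[0,-0.002,-0.006,0.12,0,0,0.0],[0,-0.002,-0.006,0.12,0,0,0.0],[0,-0.002,-0.006,0.1,0,0,0.0]])

```text
time: 9.2
ee_pos: [0.5344, 0.0781, 0.034]
tcp_rot: [0.66, 0.258, -0.656, 0.259]
force: [-0.3, -1.6, -1.0]
gripper_width: 0.0006
```

```bash
python3 -c "
from h import *
t,R=pose(.85,.0205,.034);need(t,R)
for n in('side','top'):
    p,d=vision.capture(n)
    y,x=(150,180) if n=='top' else (170,180)
    cv2.imwrite(f'pics/{n}6.png',cv2.resize(p[y:y+100,x:x+140,::-1],None,fx=4,fy=4,interpolation=cv2.INTER_CUBIC))
"
```

```text
t 9.2 box pos [-0.0196  0.0912  0.034 ] F(box) [-0.3 -1.6 -1. ] w 0.0006 q6 [ 0.1  -0.07  1.94  0.    1.27  0.92]
shift [-0.0001  0.0009  0.0023] turn [ 0.002 -0.004 -0.003]
```

View pics/side6.png

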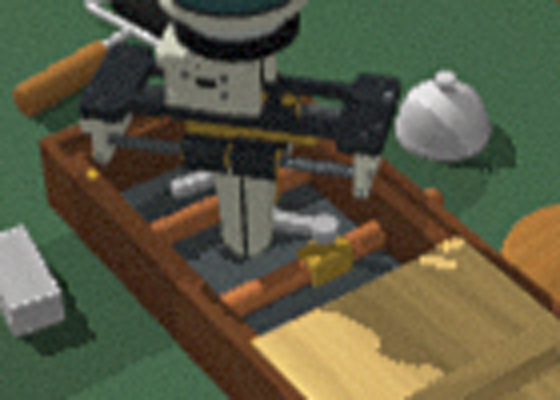

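The handle is following, now at about 0.9 rad, and the finger is well clear of the square handle. I'll continue.

>>> arm_command(rows=[[0,-0.001,-0.004,0.12,0,0,0.0],[0,-0.002,-0.006,0.12,0,0,0.0],[0,-0.002,-0.006,0.12,0,0,0.0],[0,-0.002,-0.006,0.12,0,0,0.0],[0,-0.002,-0.006,0.1,0,0,0.0]])

```text
time: 9.93
ee_pos: [0.5539, 0.0994, 0.034]
tcp_rot: [0.706, 0.06, -0.703, 0.059]
force: [-0.9, -3.2, 0.0]
gripper_width: 0.0002
```

```bash
python3 -c "
from h import *
t,R=pose(1.571,.0205,.034);need(t,R)"
```

```text
t 9.925 box pos [0.0004 0.112  0.034 ] F(box) [-0.9 -3.2  0. ] w 0.0002 q6 [ 0.13 -0.02  1.89  0.    1.27  1.53]
shift [-0.     -0.0014 -0.0044] turn [ 0.143 -0.003  0.001]
```

>>> arm_command(rows=[[0,-0.001,-0.004,0.08,0,0,0.0],[0,0,-0.003,0.06,0,0,0.0],[0,0,-0.003,0,0,0,0.0],[0,0,-0.002,0,0,0,0.0],[0,0,-0.002,0,0,0,0.0]])

```text
time: 10.55
ee_pos: [0.5576, 0.1017, 0.0336]
tcp_rot: [-0.698, -0.014, 0.715, -0.013]
force: [-22.7, -2.0, 14.4]
gripper_width: 0.0007
```

```bash
python3 -c "
from h import *
t,R=pose(1.571,.0205,.034);need(t,R)"
```

```text
t 10.55 box pos [0.0041 0.1141 0.0336] F(box) [-22.7  -1.4  14.4] w 0.0007 q6 [0.13 0.01 1.86 0.   1.29 1.66]
shift [-0.0004  0.0001 -0.0004] turn [0.012 0.024 0.001]
```

The handle is at its stop: 22.7 N at exactly the computed pose. I'll retreat in −x, go up, and check.

>>> arm_command(rows=[[0,0,0.003,0,0,0,0.0],[0,0,0.01,0,0.01,0,0.0],[0,0,0.01,0,0.01,0,0.0],[-0.03,0,0,0,0,0,0.0],[-0.06,0,0,0,0,0,0.0]])

```text
time: 11.18
ee_pos: [0.53, 0.1001, 0.1216]
tcp_rot: [-0.704, -0.017, 0.71, -0.016]
force: [0.5, 0.3, 0.0]
gripper_width: 0.0004
```

>>> arm_command(rows=[[-0.06,0,0.03,0,0,0,0.0],[-0.03,-0.05,0.06,0,0,0,0.0],[0,-0.06,0.06,0,0,0,0.0],[0,-0.06,0,0,0,0,0.0],[0,-0.06,0,0,0,0,0.0]])

```text
time: 11.8
ee_pos: [0.4005, 0.2975, 0.2091]
tcp_rot: [0.709, 0.018, -0.705, 0.013]
force: [2.2, 0.2, 0.5]
gripper_width: 0.0003
```

>>> arm_command(rows=[[0,-0.06,0,0,0,0,0.0],[0,-0.06,0,0,0,0,0.0],[0,-0.03,0,0,0,0,0.0],[0,0,0,0,0,0,0.0],[0,0,0,0,0,0,0.0]])

```text
time: 12.42
ee_pos: [0.3893, 0.4539, 0.2101]
tcp_rot: [0.71, 0.021, -0.703, 0.015]
force: [0.7, -0.1, -0.7]
gripper_width: 0.0005
```

```bash
python3 -c "
from h import *
need([0,0,.2])
c=vision.camera_params('top')
p,d=vision.capture('top');np.savez('top7.npz',p=p,d=d)
cv2.imwrite('pics/top7.png',cv2.resize(p[140:260,200:400,::-1],None,fx=4,fy=4,interpolation=cv2.INTER_CUBIC))
P=cloud(d,'top');m=np.zeros(d.shape,bool);m[150:260,205:395]=1
mm=m&(P[...,2]>.076)&(P[...,2]<.088);q=P[mm];print('batten',w2b(np.median(q,0)),len(q))
"
```

```text
t 12.425 box pos [-0.1548  0.4707  0.2101] F(box) [ 0.7 -0.1 -0.7] w 0.0005 q6 [ 0.82 -0.06  1.63 -0.    1.55  2.34]
shift [ 0.0072  0.4744 -0.143 ] turn [-1.546e+00 -1.500e-02 -1.000e-03]
batten [ 0.00719081 -0.1223162   0.08185784] 288
```

View pics/top7.png

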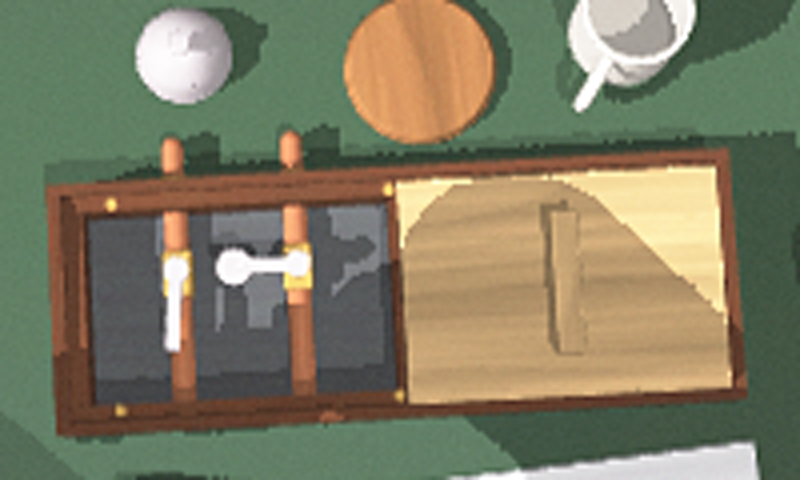

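```bash
python3 - <<'E'
from h import *
c=vision.camera_params('top');z=np.load('top7.npz');p=z['p']
def ray(u,v,zz):
    r=c['R'].T@np.array([(u-c['cx'])/c['fx'],(v-c['cy'])/c['fy'],1]);o=-c['R'].T@c['t'];return o+r*(zz-o[2])/r[2]
m=(p[195:220,245:285].min(2)>190).astype(np.uint8)
n,l,s,ce=cv2.connectedComponentsWithStats(m)
for i in range(1,n):
    if s[i,4]>15:
        v,u=np.where(l==i)
        print(s[i]); B_=np.array([w2b(ray(a+245,b+195,.046)) for a,b in zip(u,v)])
        lo=B_[B_[:,1]>.1][:,:2]
        print('disc part',lo.mean(0) if len(lo) else None,'all',B_.min(0),B_.max(0))
        if len(lo):
            D=lo.mean(0)-PV;print('angle',np.arctan2(D[1],-D[0]))
E
```

```text
[  9   7  23   9 118]
disc part [0.02521603 0.11387174] all [0.01437712 0.06180941 0.046     ] [0.03789165 0.12588028 0.046     ]
angle 1.57550581742186
```

The handle measures 1.576 rad (shut), the batten is at y = −122 mm (home is −121), and the square handle, bell and bystanders look unchanged. I'll hand the job in.

```bash
python3 -c "
from bench import job
print(job.close_job())"
```

```text
the job is handed in; nothing more can be done
None
```

The water is shut off: the cover is home at the deck-end stop, and the disc-ended handle is fully shut across its pipe. I handed the job in at about 12.5 s of the 45 s allowed; no verdict was reported.

- **Cover:** I pushed it by the batten with the closed fingers until it met the stop at about 19 N. The batten was last measured at box y = −122 mm (home is −121 mm), its top at 82 mm as expected, so the cover lies flat on the box.
- **Disc handle:** I pushed the disc along its arc until it met its stop at about 23 N. It last measured about 1.576 rad, against 1.571 rad fully shut.
- **Everything else:** in the last top picture the square-ended handle and the bell look unchanged, and so do the baren and mug. I compared these by eye rather than measuring them. That close-up did not take in the gauge block, brayer or ink jar, and showed only part of the straightedge. The arm was parked clear at a height of 0.21 m.

One reading disagreed: an earlier batten measurement (box y = −145 mm) was spoiled by the gripper being in view. I repeated it with the view clear. No other check failed.

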